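# Start the crank bolt of a plaster-mould clamp

## Task

Swing the raised bar of the mould clamp all the way down over the plaster mould. Then use the crank to turn the bolt backward (anticlockwise from above) until it drops onto the start of its thread, and turn it forward (clockwise) about one full turn. Finish while holding: keep the crank's wooden knob gripped between the fingers, with the bar still fully down, and leave the things round the clamp alone.

Things in the scene. Friction and masses are not known exactly. Their poses are not given: they have to be found in the camera images.
- clamp: Fixed steel mould clamp. Base plate 250 x 140 x 18 mm (x from -65 to +185), white plaster mould 80 x 100 mm up to 62 mm high in its middle, hinge lugs at one end, round steel threaded boss (50 mm across, top 58 mm above the bench) at the other. Origin on the bench under the axis of boss and bolt; x points from boss to hinge, y across, z up.
- bolt_axis (a point): Point on the axis of the closed bolt, 88 mm above the bench (top of the bush on the lowered bar). Axes as the clamp.
- bar_hinge (a point): Point on the bar's hinge line, 150 mm along the clamp's x from the bolt axis and 72 mm above the bench; the hinge line is the clamp's y.
- bar_nose (a point): Free end of the bar, middle of its upper face (looks up when the bar is down, away from the robot when raised), 200 mm from the hinge; z out of that face. Steel bar 30 mm wide, 12 mm thick, upper face 78 mm above the bench when down. The bolt passes through it 150 mm from the hinge; the last 33 mm to the nose is plain bar to push on.
- bar (a joint): Angle of the bar, rad: 0 fully down, starts at 0.95 to 1.2 (raised steeply). Stiff hinge: stays where it is left when steep, may sink slowly by itself when flatter, and stays down; 2 to 10 N on the nose moves it.
- sink (a joint): How far the bolt has sunk through the bar, m (slides freely, -0.004 to 0.0205). Bar down: 0 = on the very start (lip) of the boss's thread; 0.001 to 0.003 once the bar is lowered. Right-handed thread, pitch 8 mm: turning backward raises the bolt until it passes the lip and drops to about 0.008; forward from there draws it down 8 mm a turn. Bar raised: hangs at 0.0205.
- screw (a joint): Angle of bolt and crank, rad, counting turns; grows when turned forward (clockwise from above). 0: crank points along the clamp's x, to the hinge. Starts at -0.4 to 0.4. The drop comes 0.6 to 2.3 rad backward of the start, differently each time. About 1 to 3 N at the knob turns it; it stays where left. It drops by its own weight (0.36 kg) if not gripped.
- knob: Upright round wooden knob on the crank, 18 mm in diameter, 40 mm tall, 45 mm from the bolt axis, fixed to the crank. Origin: centre of its underside, on the crank arm (18 mm wide). Bar down, sink 0: underside 122 mm, top 162 mm above the bench, less by as much as sink grows. Nothing nearby is higher than the arm: fingers above it can push the knob round the full circle.
- knob_mid (a point): Centre of the knob, half way up, where to grip it.
- tea_glass: Bystander: drinking glass, 72 mm across, 85 mm tall, standing beside the clamp on its +y side; origin at the centre of its underside. Leave it.
- glaze_tub: Bystander: lidded white tub, 84 mm across, 85 mm tall, on the clamp's -y side; origin at the centre of its underside. Leave it.
- modelling_tool: Bystander: wooden-handled spatula 200 mm long lying beyond the hinge end; origin under its middle. Leave it.

How it is judged (in metres and radians):
On the way, in this order (a step that is already met when the one before it is completed fails the run):
1. the bar is fully down and the bolt rests on top of its thread (value of joint bar below 0.015 rad and value of joint sink between 0.0003 and 0.005 m), for 0.2 s.
2. the bolt, turned backward, has dropped onto the start of the thread (value of joint bar below 0.03 rad and value of joint sink between 0.0058 and 0.0095 m and value of joint screw below 1 rad), for 0.1 s.
At the end, for the whole second after the job is handed in: Bar down (within 0.03 rad); bolt sunk 13.2 to 18.8 mm, that is 0.65 to 1.35 turns forward from the drop (forward angle over 2.2 rad); bolt still; the fingers press on the knob with more than 3 N (value of joint bar below 0.03 rad and value of joint sink between 0.0132 and 0.0188 m and velocity of joint screw between -0.3 and 0.3 rad/s and value of joint screw above 2.2 rad and contact force between the fingers and knob above 3 N); the arm keeps its last pose, push and grip.
It fails at once if the glass was shoved more than 40 mm (distance of tea_glass from where it was at the start of the episode above 0.04 m).
It fails at once if the tub was shoved more than 40 mm (distance of glaze_tub from where it was at the start of the episode above 0.04 m).
It fails at once if the spatula was shoved more than 40 mm (distance of modelling_tool from where it was at the start of the episode above 0.04 m).
It also fails if it takes over 72 s, if anything falls off the work surface, if the arm or the gripper's body presses on something with over 40 N, if the wrist force passes 120 N, or if a joint passes its speed limit or range.

## Robot

A 6-joint arm with a two-finger parallel gripper is mounted at the origin on the work surface. World frame = base frame: x ahead of the robot, y to its left, z up, the work surface at z = 0. Lengths are in mm, angles in rad, forces in N, time in s.
With the tool pointing down it reaches from about 300 to 1000 mm from the base axis. Payload 5.1 kg.
Tool frame: the origin (TCP) lies at the very end of the fingers, on their centre line; the grasp point (between the pads) lies 19 mm behind it; z points along the fingers, y is the direction in which the jaws open and shut (so a half turn about z gives the same grasp; the last joint's range is limited). The gripper opens to 95 mm and grips with 3 to 60 N. Pads are 20 mm wide; open, the fingers measure 119 mm over their backs; the gripper's body (75 mm by 180 mm) begins 59 mm behind the grasp point.
Start: joints at [-1.412, 0.124, 1.65, -0, 1.367, -0.083], TCP at [155.61, -631.086, 214.656] pointing down, gripper open.
Joint ranges: [-2.61, 2.61], [-1.02, 2.33], [0.03, 2.71], [-1.35, 4.49], [0.32, 2.68], [-2.91, 2.91]. Speed limits (rad/s): [2.57, 2.57, 3.14, 3.14, 3.14, 3.14].

## Interface

Orientations are given as a rotation vector (axis times angle).
In Python, from workcell import bot, capture, ticket, search_frame, regions_of, pinpoint gives the robot as it stands.
- The arm moves only by the tool play_rows, never from a script. Its argument "plan" is a list of rows, each an object of numbers: "rx", "ry", "rz": the turn, a rotation vector about the world's x, y, z in rad; "tx", "ty", "tz": the shift along the world's x, y, z in m; "grip": the opening, from -1 (shut) to 1 (fully open). A call has 1 to 8 rows; each row shifts and turns the pose as measured when the row begins; what a row does not reach is not made up. A row lasts 1/12 s, in which the tool goes at most 41.7 mm and 7.16 degrees, less where a joint would pass 70% of its speed; a pose out of reach is approached as far as the arm can. A call is refused whole if a number of a shift passes 0.0417 or a number of a turn 0.125, either way. A call with a gripper value outside its range is refused whole. The fingers move at their own pace and stop on an object; "grip_force" is the grip in N (left out, the last holds). Time passes only in rows, so rows that do not move let the fingers close. It gives the time, the measured TCP pose, the force and the opening at its end, in the units of the state.
- bot.state(): the state, without advancing time (a new reading comes with each control period).
- capture(name): name is "scene" or "side" or "wrist"; returns a dict with "color" (420x560x3 uint8, red, green, blue), "range_z" (420x560 float32, mm along the optical axis (not along the pixel's ray), 0 where there is no reading), "fx", "fy", "cx", "cy" (pixels), "R" (3x3) and "t" (3): a world point X has camera coordinates R X + t. Camera axes: x right, y down, z forward; pixel columns grow to the right and rows downward; lengths in mm; the calibration is good to about 2 mm. A picture is of the moment at which its call begins.
- ticket.job_done(): hands the job in, once; it reports no verdict.
Trained networks look in a picture, given as the dict that the camera call returned (one of the last four; its "shot" number tells which), for a name from the list of things; names that differ only in an ending like _2 or _b are one class to them, and where a whole thing is asked for, a point or a joint stands for the part that bears it (a point fixed in the world has none). Each returns a list of dicts, best first, with "p" (0 to 1); they miss things now and then, are a little off and sometimes report something else, mostly with a low value. They report only what shows in the picture. A call takes as long as a camera call.
- search_frame(picture, query): "position" ([x, y, z] in mm, in the coordinates of the camera as it stood for that picture, good to about 4 mm: the middle of the surface that is visible of it).
- regions_of(picture, query): "region" (420x560 bool, what is visible of it).
- pinpoint(picture, query): "position" ([x, y, z] in mm, in the coordinates of the camera as it stood for that picture, good to about 4 mm: a listed point, or the origin of a listed thing).
The state is a dict: "time": time; "joints": joint angles; "joint_velocities": joint speeds; "joint_efforts": joint torques, N m; "tool_pos": TCP position; "orientation": TCP orientation; "wrist_force": force on the tool from outside, world axes, zero at the start; "torque": the same for the moment, N m; "finger_gap": finger opening in mm.
Only numpy, scipy, OpenCV 4.12 (cv2) and the standard library are available. Lean on these libraries where they do the work, as an engineer would, in place of code of your own. Each camera call takes 0.05 s, during which the arm holds its last target.

## Working session

There is one attempt and no reset: what is moved stays moved. The work goes in short steps, Python scripts to look and compute and a tool call to move; the robot and the scene stay as the last step left them, time stands still between calls to the robot, and variables do not carry over. Pictures are saved under pics/ and viewed, and the job is handed in when it is done.

Besides the shell and the picture viewer there is one more tool, called after ">>>" as name([rows], argument=value, ...), one row to a line, values as JSON. play_rows: Moves the arm, as the interface text tells. Its arguments: {"type":"object","properties":{"plan":{"type":"array"},"grip_force":{"type":"number"}},"required":["plan"]}

```bash
ls; mkdir -p pics; cat > h.py <<'E'
import numpy as np, cv2
from workcell import bot, capture, ticket, search_frame, regions_of, pinpoint
def save(p,n): cv2.imwrite('pics/'+n+'.png', p['color'][:,:,::-1])
def w(p,c): return p['R'].T@(np.array(c)-np.array(p['t']).ravel())
def pp(p,qs,f=pinpoint):
    for q in qs:
        for d in f(p,q)[:2]:
            X=w(p,d['position']); 
            c=np.array(d['position']); u=p['fx']*c[0]/c[2]+p['cx']; v=p['fy']*c[1]/c[2]+p['cy']
            print(q,round(d['p'],2),X.round(1),'px',round(u),round(v))
E
python3 - <<'E'
from h import *
s=bot.state();print(s)
for n in ['scene','side','wrist']:
    p=capture(n);save(p,n+'0');print(n,p['t'])
    pp(p,['clamp','bolt_axis','bar_hinge','bar_nose','knob','knob_mid','tea_glass','glaze_tub','modelling_tool'])
E
```

```text
pics
{'time': 0.0, 'joints': array([-1.41162821e+00,  1.24512703e-01,  1.65170069e+00,  1.67574730e-06,
        1.36748610e+00, -8.25941173e-02]), 'joint_velocities': array([-7.93850012e-04,  1.45479033e-03,  1.01238402e-03,  5.59479935e-04,
        5.43921006e-05,  1.42598641e-03]), 'joint_efforts': array([-2.01610943e-03, -4.17603815e+01, -3.59933639e+01,  7.73163862e-02,
        4.89769026e-02, -1.49995290e-04]), 'tool_pos': array([ 155.49106447, -630.45461319,  213.36635882]), 'orientation': array([-3.11657779e+00, -3.78580636e-01,  1.24018111e-04]), 'wrist_force': array([ 0.44334597, -0.0767657 ,  0.46574066]), 'torque': array([-0.00172177, -0.0181723 , -0.01149248]), 'finger_gap': 95.24780721115918}
scene [-567.34657807 -153.44156344 1232.5295208 ]
clamp 0.61 [526.2  65.7   0.7] px 255 210
bolt_axis 0.79 [527.8  62.3  92.4] px 253 188
bar_hinge 0.92 [670.2  23.   69.7] px 294 226
bar_nose 0.57 [603.6  46.2 252.3] px 273 155
knob 0.43 [662.5  34.8 181.6] px 294 191
knob_mid 0.63 [674.5  28.3 187.6] px 297 193
tea_glass 0.76 [625.1 213.    2.8] px 312 188
glaze_tub 0.75 [ 503.2 -117.2   -4.1] px 208 256
modelling_tool 0.56 [774.1 -13.5  -1.6] px 323 271
modelling_tool 0.51 [657.6  35.1 180.7] px 292 190
side [ 531.94908721  353.25219135 1056.75488649]
clamp 0.92 [530.3  65.1  -1.8] px 313 260
bolt_axis 0.61 [525.5  62.   92.6] px 318 238
bar_hinge 0.6 [672.   22.3  69.1] px 281 203
bar_nose 0.63 [602.1  42.6 256.8] px 299 170
bar_nose 0.22 [626.2 212.    2.5] px 245 276
knob 0.49 [660.8  31.  180.7] px 282 177
knob_mid 0.61 [675.1  22.8 189.8] px 280 170
tea_glass 0.91 [6.264e+02 2.122e+02 1.000e-01] px 244 277
glaze_tub 0.76 [ 503.9 -120.2    2. ] px 365 219
glaze_tub 0.18 [674.7  22.6 188.3] px 280 170
modelling_tool 0.87 [778.7 -20.1   2.8] px 262 189
wrist [-649.93822242  -27.89083647  391.2182558 ]
```

```bash
python3 -c "
import cv2
a=cv2.imread('pics/scene0.png')[110:310,170:390];b=cv2.imread('pics/side0.png')[110:310,200:420]
import numpy as np
cv2.imwrite('pics/z0.png',cv2.resize(np.hstack([a,b]),(796,362),interpolation=2))"
```

```text
(no output)
```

View pics/z0.png

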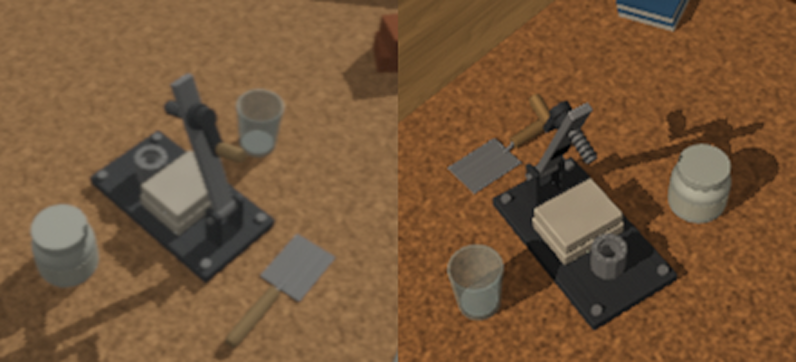

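View pics/scene0.png

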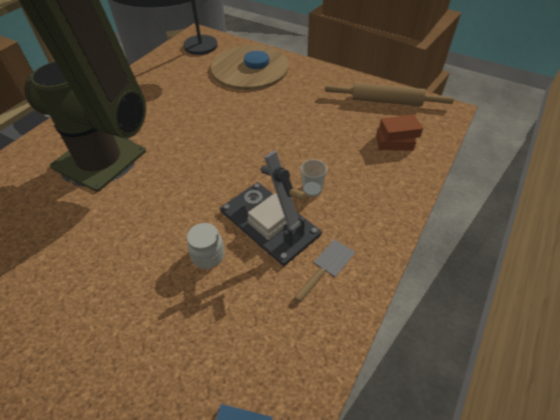

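>>> play_rows([
  {"tz": 0.02,"rz": -0.065,"grip": -1},
  {"tz": 0.02,"rz": -0.065,"grip": -1},
  {"tz": 0.02,"rz": -0.065,"grip": -1,"tx": 0.02,"ty": 0.028},
  {"tz": 0.02,"rz": -0.065,"grip": -1,"tx": 0.022,"ty": 0.03},
  {"tz": 0.02,"rz": -0.065,"grip": -1,"tx": 0.022,"ty": 0.03},
  {"tz": 0.02,"rz": -0.065,"grip": -1,"tx": 0.022,"ty": 0.03},
  {"tz": 0.01,"rz": -0.065,"grip": -1,"tx": 0.022,"ty": 0.03},
  {"rz": -0.065,"grip": -1,"tx": 0.022,"ty": 0.03},
])

```text
validation failed for argument at $.pl...
```

>>> play_rows([
  {"tx": 0.023,"ty": 0.033,"grip": -1},
  {"tx": 0.023,"ty": 0.033,"grip": -1},
  {"tx": 0.023,"ty": 0.033,"grip": -1},
  {"tx": 0.023,"ty": 0.033,"grip": -1},
  {"tx": 0.023,"ty": 0.033,"grip": -1},
  {"tx": 0.023,"ty": 0.033,"grip": -1},
  {"tx": 0.023,"ty": 0.033,"grip": -1},
  {"tx": 0.023,"ty": 0.033,"grip": -1},
])

```text
validation failed for argument at $.pl...
```

>>> play_rows([
  {"rx": 0,"ry": 0,"rz": -0.065,"tx": 0,"ty": 0,"tz": 0.02,"grip": -1},
  {"rx": 0,"ry": 0,"rz": -0.065,"tx": 0,"ty": 0,"tz": 0.02,"grip": -1},
  {"rx": 0,"ry": 0,"rz": -0.065,"tx": 0.02,"ty": 0.028,"tz": 0.02,"grip": -1},
  {"rx": 0,"ry": 0,"rz": -0.065,"tx": 0.022,"ty": 0.03,"tz": 0.02,"grip": -1},
  {"rx": 0,"ry": 0,"rz": -0.065,"tx": 0.022,"ty": 0.03,"tz": 0.02,"grip": -1},
  {"rx": 0,"ry": 0,"rz": -0.065,"tx": 0.022,"ty": 0.03,"tz": 0.02,"grip": -1},
  {"rx": 0,"ry": 0,"rz": -0.065,"tx": 0.022,"ty": 0.03,"tz": 0.01,"grip": -1},
  {"rx": 0,"ry": 0,"rz": -0.065,"tx": 0.022,"ty": 0.03,"tz": 0,"grip": -1},
])

```text
time: 2.17
tool_pos: [283.5, -449.7, 344.7]
orientation: [-3.096, 0.49, -0.007]
wrist_force: [0.1, 0.4, 0.1]
finger_gap: 47.1
```

>>> play_rows([
  {"rx": 0,"ry": 0,"rz": 0.02,"tx": 0.025,"ty": 0.033,"tz": 0,"grip": -1},
  {"rx": 0,"ry": 0,"rz": 0.02,"tx": 0.025,"ty": 0.033,"tz": 0,"grip": -1},
  {"rx": 0,"ry": 0,"rz": 0,"tx": 0.025,"ty": 0.033,"tz": 0,"grip": -1},
  {"rx": 0,"ry": 0,"rz": 0,"tx": 0.025,"ty": 0.033,"tz": 0,"grip": -1},
  {"rx": 0,"ry": 0,"rz": 0,"tx": 0.025,"ty": 0.033,"tz": 0,"grip": -1},
  {"rx": 0,"ry": 0,"rz": 0,"tx": 0.025,"ty": 0.033,"tz": 0,"grip": -1},
  {"rx": 0,"ry": 0,"rz": 0,"tx": 0.025,"ty": 0.033,"tz": 0,"grip": -1},
  {"rx": 0,"ry": 0,"rz": 0,"tx": 0.025,"ty": 0.033,"tz": 0,"grip": -1},
])

```text
time: 2.83
tool_pos: [482.7, -181.5, 350.1]
orientation: [3.111, -0.437, 0.023]
wrist_force: [0.6, 0.7, 0.5]
finger_gap: 1.0
```

>>> play_rows([
  {"rx": 0,"ry": 0,"rz": 0,"tx": 0.024,"ty": 0.033,"tz": 0,"grip": -1},
  {"rx": 0,"ry": 0,"rz": 0,"tx": 0.024,"ty": 0.033,"tz": 0,"grip": -1},
  {"rx": 0,"ry": 0,"rz": 0,"tx": 0.024,"ty": 0.033,"tz": 0,"grip": -1},
  {"rx": 0,"ry": 0,"rz": 0,"tx": 0.024,"ty": 0.033,"tz": 0,"grip": -1},
  {"rx": 0,"ry": 0,"rz": 0,"tx": 0.024,"ty": 0.033,"tz": 0,"grip": -1},
  {"rx": 0,"ry": 0,"rz": 0,"tx": 0.024,"ty": 0.033,"tz": 0,"grip": -1},
  {"rx": 0,"ry": 0,"rz": 0,"tx": 0.015,"ty": 0.016,"tz": -0.01,"grip": -1},
  {"rx": 0,"ry": 0,"rz": 0,"tx": 0,"ty": 0,"tz": -0.02,"grip": -1},
])

```text
time: 3.5
tool_pos: [647.3, 46.1, 325.7]
orientation: [-3.111, 0.422, -0.044]
wrist_force: [-0.9, -0.8, -0.7]
finger_gap: 0.5
```

>>> play_rows([
  {"rx": 0,"ry": 0,"rz": 0,"tx": -0.004,"ty": -0.007,"tz": -0.015,"grip": -1},
  {"rx": 0,"ry": 0,"rz": 0,"tx": -0.004,"ty": -0.006,"tz": -0.015,"grip": -1},
  {"rx": 0,"ry": 0,"rz": 0,"tx": 0,"ty": 0,"tz": -0.015,"grip": -1},
  {"rx": 0,"ry": 0,"rz": 0,"tx": 0,"ty": 0,"tz": -0.015,"grip": -1},
  {"rx": 0,"ry": 0,"rz": 0,"tx": 0,"ty": 0,"tz": 0,"grip": -1},
])

```text
time: 3.92
tool_pos: [638.5, 36.8, 257.9]
orientation: [-3.113, 0.412, -0.033]
wrist_force: [0.0, 0.6, -1.7]
finger_gap: 0.3
```

```bash
python3 - <<'E'
from h import *
p=capture('scene');q=capture('side')
a=p['color'][100:280,180:400];b=q['color'][100:280,200:420]
cv2.imwrite('pics/z1.png',cv2.resize(np.hstack([a,b])[:,:,::-1],(796,326),interpolation=2))
print(bot.state()['tool_pos'],bot.state()['orientation'],bot.state()['joints'])
E
```

```text
[640.01796589  36.70607925 261.5845213 ] [-3.11200025  0.41217336 -0.04113853] [-2.61324272e-02  6.33367094e-02  1.63666699e+00 -6.34470085e-04
  1.41530048e+00  1.80811398e+00]
```

View pics/z1.png

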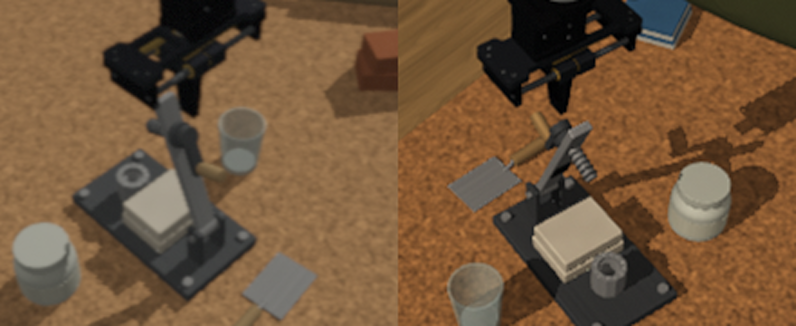

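>>> play_rows([
  {"rx": 0,"ry": 0,"rz": 0,"tx": -0.01,"ty": 0.001,"tz": -0.005,"grip": -1},
  {"rx": 0,"ry": 0,"rz": 0,"tx": -0.01,"ty": 0.001,"tz": -0.004,"grip": -1},
  {"rx": 0,"ry": 0,"rz": 0,"tx": -0.01,"ty": 0.002,"tz": -0.004,"grip": -1},
  {"rx": 0,"ry": 0,"rz": 0,"tx": -0.01,"ty": 0.003,"tz": -0.004,"grip": -1},
  {"rx": 0,"ry": 0,"rz": 0,"tx": -0.01,"ty": 0.003,"tz": -0.004,"grip": -1},
  {"rx": 0,"ry": 0,"rz": 0,"tx": -0.01,"ty": 0.003,"tz": -0.005,"grip": -1},
])

```text
time: 4.52
tool_pos: [588.0, 47.7, 247.6]
orientation: [-3.11, 0.415, -0.094]
wrist_force: [2.7, -1.2, 3.9]
finger_gap: 0.5
```

>>> play_rows([
  {"rx": 0,"ry": 0,"rz": 0,"tx": 0,"ty": 0,"tz": -0.01,"grip": -1},
  {"rx": 0,"ry": 0,"rz": 0,"tx": -0.002,"ty": 0.001,"tz": -0.01,"grip": -1},
  {"rx": 0,"ry": 0,"rz": 0,"tx": -0.008,"ty": 0.002,"tz": -0.01,"grip": -1},
  {"rx": 0,"ry": 0,"rz": 0,"tx": -0.008,"ty": 0.002,"tz": -0.01,"grip": -1},
])

```text
time: 4.85
tool_pos: [575.8, 52.9, 231.9]
orientation: [-3.105, 0.414, -0.143]
wrist_force: [1.2, -0.6, 4.7]
finger_gap: 0.6
```

```bash
python3 - <<'E'
from h import *
p=capture('scene');q=capture('side')
a=p['color'][100:280,180:400];b=q['color'][100:280,200:420]
cv2.imwrite('pics/z2.png',cv2.resize(np.hstack([a,b])[:,:,::-1],(796,326),interpolation=2))
s=bot.state();print(s['tool_pos'],s['orientation'],s['wrist_force'])
E
```

```text
[573.59151184  53.37032158 228.89776807] [-3.10546174  0.41303074 -0.13313062] [1.06076164 0.17584014 3.44367981]
```

View pics/z2.png

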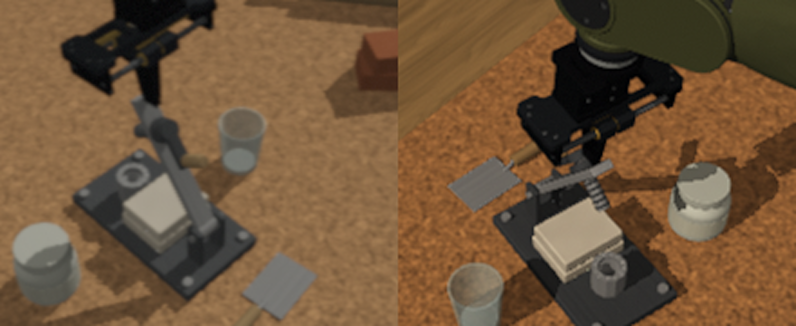

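>>> play_rows([
  {"rx": 0,"ry": 0.02,"rz": 0,"tx": -0.01,"ty": 0.002,"tz": -0.01,"grip": -1},
  {"rx": 0,"ry": 0.02,"rz": 0,"tx": -0.01,"ty": 0.002,"tz": -0.01,"grip": -1},
  {"rx": 0,"ry": 0.02,"rz": 0,"tx": -0.01,"ty": 0.002,"tz": -0.012,"grip": -1},
  {"rx": 0,"ry": 0.02,"rz": 0,"tx": -0.01,"ty": 0.003,"tz": -0.012,"grip": -1},
  {"rx": 0,"ry": 0.02,"rz": 0,"tx": -0.009,"ty": 0.003,"tz": -0.012,"grip": -1},
  {"rx": 0,"ry": 0.0,"rz": 0,"tx": -0.008,"ty": 0.003,"tz": -0.012,"grip": -1},
])

```text
time: 5.45
tool_pos: [519.8, 68.4, 165.6]
orientation: [3.107, -0.414, -0.004]
wrist_force: [3.3, -1.7, 1.5]
finger_gap: 0.4
```

>>> play_rows([
  {"rx": 0,"ry": 0,"rz": 0,"tx": -0.006,"ty": 0.0,"tz": -0.013,"grip": -1},
  {"rx": 0,"ry": 0,"rz": 0,"tx": -0.006,"ty": 0.001,"tz": -0.013,"grip": -1},
  {"rx": 0,"ry": 0,"rz": 0,"tx": -0.005,"ty": 0.001,"tz": -0.013,"grip": -1},
  {"rx": 0,"ry": 0,"rz": 0,"tx": -0.003,"ty": 0.001,"tz": -0.013,"grip": -1},
  {"rx": 0,"ry": 0,"rz": 0,"tx": -0.002,"ty": 0.0,"tz": -0.013,"grip": -1},
])

```text
time: 5.87
tool_pos: [493.4, 73.3, 92.7]
orientation: [3.108, -0.414, -0.014]
wrist_force: [3.7, 2.6, 5.7]
finger_gap: 0.5
```

>>> play_rows([
  {"rx": 0,"ry": 0,"rz": 0,"tx": 0,"ty": 0,"tz": -0.007,"grip": -1},
  {"rx": 0,"ry": 0,"rz": 0,"tx": 0,"ty": 0.0,"tz": -0.006,"grip": -1},
  {"rx": 0,"ry": 0,"rz": 0,"tx": 0,"ty": 0.0,"tz": -0.004,"grip": -1},
  {"rx": 0,"ry": 0,"rz": 0,"tx": 0,"ty": 0.0,"tz": -0.003,"grip": -1},
])

```text
time: 6.2
tool_pos: [491.9, 73.5, 78.1]
orientation: [3.105, -0.412, -0.029]
wrist_force: [-7.6, -0.7, 18.0]
finger_gap: 0.7
```

>>> play_rows([
  {"rx": 0,"ry": 0,"rz": 0,"tx": 0,"ty": 0,"tz": -0.001,"grip": -1},
  {"rx": 0,"ry": 0,"rz": 0,"tx": 0,"ty": 0.0,"tz": 0,"grip": -1},
  {"rx": 0,"ry": 0,"rz": 0,"tx": 0,"ty": 0.0,"tz": 0,"grip": -1},
])

```text
time: 6.45
tool_pos: [491.4, 73.5, 78.4]
orientation: [3.104, -0.411, -0.034]
wrist_force: [0.3, 0.1, 4.2]
finger_gap: 0.6
```

```bash
python3 - <<'E'
from h import *
p=capture('scene');q=capture('side')
a=p['color'][100:280,180:400];b=q['color'][100:280,200:420]
cv2.imwrite('pics/z3.png',cv2.resize(np.hstack([a,b])[:,:,::-1],(796,326),interpolation=2))
for r in (p,q): pp(r,['knob','knob_mid'])
s=bot.state();print(s['time'],s['tool_pos'],s['orientation'],s['wrist_force'])
E
```

```text
knob 0.4 [567.7  59.  120.6] px 265 187
knob_mid 0.4 [567.4  52.9 139. ] px 263 183
6.75 [491.36450572  73.53990483  78.32948213] [ 3.10459263 -0.41127096 -0.03403694] [ 0.8120438  -0.27001026  4.18652304]
```

View pics/z3.png

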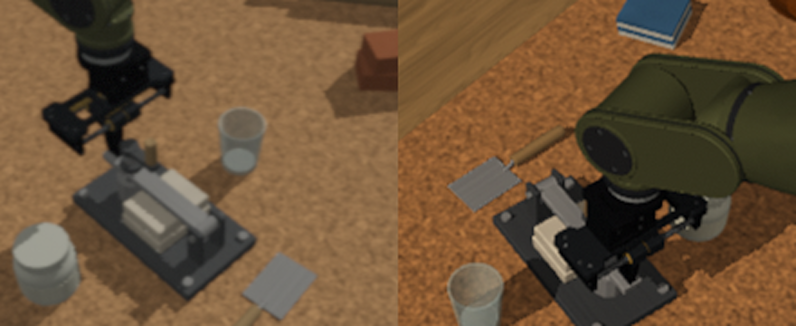

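>>> play_rows([
  {"rx": 0,"ry": 0,"rz": 0,"tx": 0,"ty": 0,"tz": 0.02,"grip": -1},
  {"rx": 0,"ry": 0,"rz": 0,"tx": 0,"ty": 0.0,"tz": 0.03,"grip": -0.2},
  {"rx": 0,"ry": 0.01,"rz": 0,"tx": 0,"ty": 0.0,"tz": 0.03,"grip": -0.2},
  {"rx": 0,"ry": 0.01,"rz": 0,"tx": 0.0,"ty": 0.0,"tz": 0.03,"grip": -0.2},
  {"rx": 0,"ry": 0,"rz": 0,"tx": 0.0,"ty": 0.0,"tz": 0.02,"grip": -0.2},
  {"rx": 0,"ry": 0,"rz": 0,"tx": 0.0,"ty": 0.0,"tz": 0.0,"grip": -0.2},
])

```text
time: 7.25
tool_pos: [480.3, 73.1, 201.6]
orientation: [3.096, -0.41, -0.109]
wrist_force: [1.6, 0.8, -0.7]
finger_gap: 28.3
```

```bash
python3 - <<'E'
from h import *
p=capture('scene');q=capture('side');r=capture('wrist')
a=p['color'][100:280,180:400];b=q['color'][100:280,200:420]
cv2.imwrite('pics/z4.png',cv2.resize(np.hstack([a,b])[:,:,::-1],(796,326),interpolation=2))
save(r,'w4')
for i in (p,q,r): pp(i,['knob_mid','bolt_axis'])
s=bot.state();print(s['time'],s['tool_pos'],s['orientation'],s['wrist_force'],s['finger_gap'])
E
```

```text
knob_mid 0.59 [568.3  57.4 143.3] px 264 181
bolt_axis 0.67 [525.9  62.8  91.2] px 252 188
bolt_axis 0.8 [523.   61.3  90.9] px 319 239
knob_mid 0.55 [570.2  53.3 137.2] px 265 80
bolt_axis 0.66 [530.7  62.4  84.7] px 268 137
7.7 [478.19307642  73.02168038 196.89829584] [ 3.09413083 -0.41011482 -0.11998414] [ 0.23137806  0.78362706 -0.05465605] 38.221584024234005
```

View pics/z4.png

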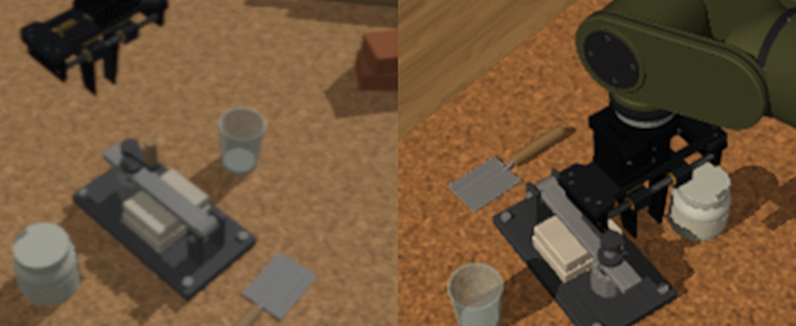

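View pics/w4.png

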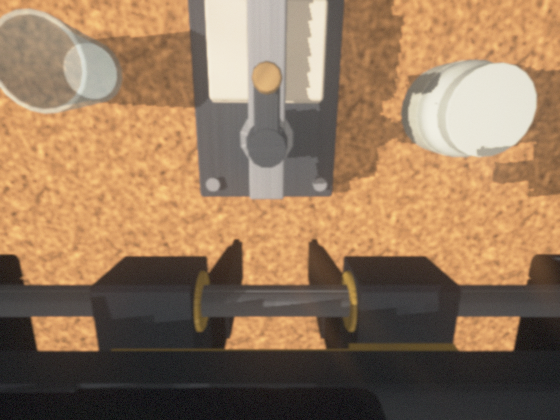

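>>> play_rows([
  {"rx": 0,"ry": -0.02,"rz": 0,"tx": 0.016,"ty": -0.003,"tz": 0.0,"grip": -0.2},
  {"rx": 0,"ry": -0.02,"rz": 0,"tx": 0.016,"ty": -0.003,"tz": 0.0,"grip": -0.2},
  {"rx": 0,"ry": -0.02,"rz": 0,"tx": 0.016,"ty": -0.003,"tz": 0.0,"grip": -0.2},
  {"rx": 0,"ry": -0.02,"rz": 0,"tx": 0.016,"ty": -0.003,"tz": 0.0,"grip": -0.2},
  {"rx": 0,"ry": 0,"rz": 0,"tx": 0.016,"ty": -0.003,"tz": 0.0,"grip": -0.2},
  {"rx": 0,"ry": 0,"rz": 0,"tx": 0.01,"ty": -0.003,"tz": 0.0,"grip": -0.2},
  {"rx": 0,"ry": 0,"rz": 0,"tx": 0,"ty": 0,"tz": 0.0,"grip": -0.2},
])

```text
time: 8.28
tool_pos: [578.7, 52.4, 195.4]
orientation: [3.107, -0.413, 0.02]
wrist_force: [-0.2, 0.8, -0.3]
finger_gap: 38.2
```

```bash
python3 - <<'E'
from h import *
s=bot.state();print(s['time'],s['tool_pos'],s['orientation'],s['wrist_force'],s['finger_gap'],s['joints'])
E
```

```text
8.2833 [578.7324834   52.35891296 195.37095184] [ 3.10731539 -0.41309483  0.020121  ] [-0.20979841  0.77077325 -0.29924001] 38.157576921993034 [ 0.00216212 -0.02146412  1.83408796 -0.00881313  1.31717666  1.83945482]
```

>>> play_rows([
  {"rx": 0,"ry": 0.005,"rz": 0,"tx": -0.005,"ty": 0.001,"tz": -0.01,"grip": -0.2},
  {"rx": 0,"ry": 0,"rz": 0,"tx": -0.004,"ty": 0.001,"tz": -0.015,"grip": -0.2},
  {"rx": 0,"ry": 0,"rz": 0,"tx": -0.002,"ty": 0,"tz": -0.015,"grip": -0.2},
  {"rx": 0,"ry": 0,"rz": 0,"tx": 0,"ty": 0,"tz": -0.012,"grip": -0.2},
  {"rx": 0,"ry": 0,"rz": 0,"tx": 0,"ty": 0,"tz": -0.008,"grip": -0.2},
  {"rx": 0,"ry": 0,"rz": 0,"tx": 0,"ty": 0,"tz": -0.004,"grip": -0.2},
  {"rx": 0,"ry": 0,"rz": 0,"tx": 0,"ty": 0,"tz": 0,"grip": -0.2},
])

```text
time: 8.87
tool_pos: [565.5, 54.3, 125.3]
orientation: [3.107, -0.414, 0.007]
wrist_force: [1.0, 0.3, -0.2]
finger_gap: 38.0
```

```bash
python3 - <<'E'
from h import *
p=capture('scene');r=capture('wrist')
cv2.imwrite('pics/z5.png',cv2.resize(np.hstack([p['color'][100:280,150:370],cv2.resize(r['color'],(240,180))])[:,:,::-1],None,fx=1.7,fy=1.7))
s=bot.state();print(s['time'],s['tool_pos'],s['orientation'],s['wrist_force'],s['finger_gap'],s['joints'])
E
```

```text
8.9667 [566.37872925  54.34873852 126.64825367] [ 3.10683148 -0.41405757  0.01065001] [ 0.38755045 -0.17741198 -0.07178988] 38.03904105758457 [ 0.00551891  0.01466438  1.91808361 -0.00872176  1.20312679  1.84441197]
```

View pics/z5.png

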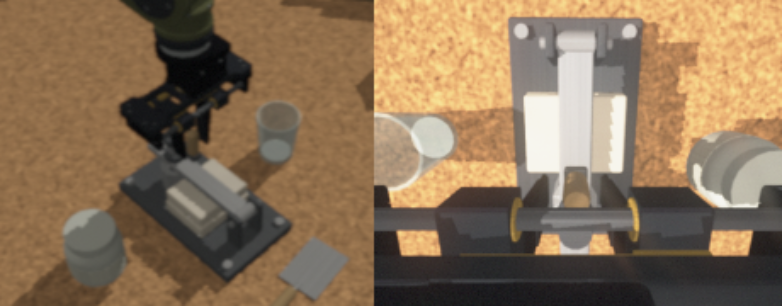

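```bash
cat > pl.py <<'E'
from h import *
from scipy.spatial.transform import Rotation as Ro
A=np.array([527.,63.]); 
def plan(dphi,n,z,R=44,yawoff=-np.pi/2,dz=0,track=1):
    s=bot.state();P=s['tool_pos'];r=P[:2]-A;phi=np.arctan2(r[1],r[0])
    M=Ro.from_rotvec(s['orientation']);m=M.as_matrix()
    yaw=np.arctan2(m[1,1],m[0,1])
    print('t',round(s['time'],2),'P',P.round(1),'phi',phi.round(3),'R',np.hypot(*r).round(1),'yaw',yaw.round(3),'tilt zt',m[:2,2].round(3),'F',s['wrist_force'].round(1),'gap',s['finger_gap'].round(1),'q',s['joints'].round(2))
    # tilt correction: rotate zt to -z
    c=np.cross(m[:,2],[0,0,-1])
    ye=(phi+yawoff-yaw+np.pi)%(2*np.pi)-np.pi
    print(' yaw err',ye.round(3),'tilt corr rx,ry total',c[:2].round(3))
    prev=P.copy()
    for i in range(1,n+1):
        f=phi+dphi*i/n; T=np.array([A[0]+R*np.cos(f),A[1]+R*np.sin(f),z+dz*i/n])
        if 1:
            d=T-prev; print(' tx %.4f ty %.4f tz %.4f'%tuple(d/1000))
        prev=T
E
cat > chk.py <<'E'
from pl import *
import sys
def knobtop():
    out=[]
    for n in ('scene','side','wrist'):
        p=capture(n)
        d=pinpoint(p,'knob_mid')
        if d: out.append((n,round(d[0]['p'],2),w(p,d[0]['position']).round(1)))
    for o in out: 
        k=o[2][:2]-A; print(o, 'phi',np.arctan2(k[1],k[0]).round(2),'R',np.hypot(*k).round(1))
E
python3 -c "
from pl import *
plan(0.36,6,127)"
```

```text
Traceback (most recent call last):
  File "pl.py", line 8, in plan
    print('t',round(s['time'],2),'P',P.round(1),'phi',phi.round(3),'R',np.hypot(*r).round(1),'yaw',yaw.round(3),'tilt zt',m[:2,2].round(3),'F',s['wrist_force'].round(1),'gap',s['finger_gap'].round(1),'q',s['joints'].round(2))
                                                                                                                                                                               ^^^^^^^^^^^^^^^^^^^^^
AttributeError: 'float' object has no attribute 'round'
```

```bash
sed -i "s/s\['finger_gap'\].round(1)/round(s['finger_gap'],1)/" pl.py
python3 -c "
from pl import *
plan(0.48,6,127)"
```

```text
t 8.97 P [566.4  54.3 126.6] phi -0.216 R 40.3 yaw -1.836 tilt zt [ 0.006 -0.008] F [ 0.4 -0.2 -0.1] gap 38.0 q [ 0.01  0.01  1.92 -0.01  1.2   1.84]
 yaw err 0.049 tilt corr rx,ry total [0.008 0.006]
 tx 0.0042 ty 0.0027 tz 0.0004
 tx 0.0003 ty 0.0035 tz 0.0000
 tx 0.0001 ty 0.0035 tz 0.0000
 tx -0.0002 ty 0.0035 tz 0.0000
 tx -0.0005 ty 0.0035 tz 0.0000
 tx -0.0008 ty 0.0034 tz 0.0000
```

>>> play_rows([
  {"rx": 0,"ry": 0,"rz": 0.09,"tx": 0.004,"ty": 0.003,"tz": 0,"grip": -0.42},
  {"rx": 0,"ry": 0,"rz": 0.08,"tx": 0,"ty": 0.0035,"tz": 0,"grip": -0.42},
  {"rx": 0,"ry": 0,"rz": 0.08,"tx": 0,"ty": 0.0035,"tz": 0,"grip": -0.42},
  {"rx": 0,"ry": 0,"rz": 0.08,"tx": 0,"ty": 0.0035,"tz": 0,"grip": -0.42},
  {"rx": 0,"ry": 0,"rz": 0.08,"tx": -0.001,"ty": 0.0035,"tz": 0,"grip": -0.42},
  {"rx": 0,"ry": 0,"rz": 0.08,"tx": -0.001,"ty": 0.0034,"tz": 0,"grip": -0.42},
])

```text
time: 9.47
tool_pos: [571.6, 72.6, 131.5]
orientation: [3.108, 0.385, 0.025]
wrist_force: [0.2, -1.1, -1.5]
finger_gap: 27.6
```

```bash
python3 -c "
from chk import *
knobtop();plan(0.48,6,127)"
```

```text
('side', 0.39, array([569.2,  66. , 141.3])) phi 0.07 R 42.3
('wrist', 0.95, array([572.3,  71.1, 143.2])) phi 0.18 R 46.0
t 9.77 P [571.4  73.1 131.3] phi 0.223 R 45.6 yaw -1.33 tilt zt [ 0.016 -0.007] F [-0.1 -0.6 -0.7] gap 27.4 q [ 0.04  0.02  1.91 -0.01  1.2   1.37]
 yaw err -0.018 tilt corr rx,ry total [0.007 0.016]
 tx -0.0024 ty 0.0031 tz -0.0043
 tx -0.0012 ty 0.0033 tz 0.0000
 tx -0.0014 ty 0.0032 tz 0.0000
 tx -0.0017 ty 0.0031 tz 0.0000
 tx -0.0019 ty 0.0029 tz 0.0000
 tx -0.0022 ty 0.0028 tz 0.0000
```

>>> play_rows([
  {"rx": 0,"ry": 0.005,"rz": 0.08,"tx": -0.001,"ty": 0.0034,"tz": -0.002,"grip": -0.42},
  {"rx": 0,"ry": 0.005,"rz": 0.08,"tx": -0.001,"ty": 0.0033,"tz": -0.001,"grip": -0.42},
  {"rx": 0,"ry": 0.005,"rz": 0.08,"tx": -0.0015,"ty": 0.0032,"tz": 0,"grip": -0.42},
  {"rx": 0,"ry": 0,"rz": 0.08,"tx": -0.0017,"ty": 0.0031,"tz": 0,"grip": -0.42},
  {"rx": 0,"ry": 0,"rz": 0.08,"tx": -0.002,"ty": 0.0029,"tz": 0,"grip": -0.42},
  {"rx": 0,"ry": 0,"rz": 0.08,"tx": -0.002,"ty": 0.0028,"tz": 0,"grip": -0.42},
])

```text
time: 10.27
tool_pos: [564.4, 88.6, 130.3]
orientation: [2.922, 1.123, 0.009]
wrist_force: [0.7, -2.3, -1.4]
finger_gap: 27.8
```

```bash
python3 -c "
from chk import *
knobtop();plan(0.48,6,127)"
```

```text
('wrist', 0.97, array([568.9,  87.3, 141.6])) phi 0.53 R 48.4
t 10.57 P [564.1  89.  130.3] phi 0.611 R 45.3 yaw -0.842 tilt zt [ 0.008 -0.007] F [ 0.  -0.1  0.1] gap 27.6 q [ 0.07  0.01  1.91 -0.01  1.21  0.91]
 yaw err -0.119 tilt corr rx,ry total [0.007 0.008]
 tx -0.0032 ty 0.0021 tz -0.0033
 tx -0.0023 ty 0.0026 tz 0.0000
 tx -0.0026 ty 0.0024 tz 0.0000
 tx -0.0027 ty 0.0022 tz 0.0000
 tx -0.0029 ty 0.0020 tz 0.0000
 tx -0.0031 ty 0.0017 tz 0.0000
```

>>> play_rows([
  {"rx": 0,"ry": 0.003,"rz": 0.06,"tx": -0.0025,"ty": 0.0026,"tz": -0.001,"grip": -0.42},
  {"rx": 0,"ry": 0.003,"rz": 0.06,"tx": -0.0025,"ty": 0.0026,"tz": -0.001,"grip": -0.42},
  {"rx": 0,"ry": 0.003,"rz": 0.06,"tx": -0.0026,"ty": 0.0024,"tz": 0,"grip": -0.42},
  {"rx": 0,"ry": 0,"rz": 0.06,"tx": -0.0027,"ty": 0.0022,"tz": 0,"grip": -0.42},
  {"rx": 0,"ry": 0,"rz": 0.06,"tx": -0.0029,"ty": 0.002,"tz": 0,"grip": -0.42},
  {"rx": 0,"ry": 0,"rz": 0.06,"tx": -0.0031,"ty": 0.0017,"tz": 0,"grip": -0.42},
])

```text
time: 11.07
tool_pos: [552.0, 100.5, 130.6]
orientation: [2.672, 1.629, 0.01]
wrist_force: [2.5, -0.1, -1.0]
finger_gap: 27.7
```

```bash
sed -i "s/('scene','side','wrist')/('wrist',)/" chk.py; python3 -c "
from chk import *
knobtop();plan(0.48,6,128)"
```

```text
('wrist', 0.87, array([556.2, 101.2, 143.2])) phi 0.92 R 48.1
t 11.17 P [551.5 100.7 130.5] phi 0.995 R 45.0 yaw -0.478 tilt zt [ 0.01  -0.007] F [ 0.   0.6 -0.3] gap 27.9 q [ 0.09 -0.01  1.94 -0.01  1.21  0.57]
 yaw err -0.098 tilt corr rx,ry total [0.007 0.01 ]
 tx -0.0036 ty 0.0010 tz -0.0025
 tx -0.0032 ty 0.0015 tz 0.0000
 tx -0.0033 ty 0.0013 tz 0.0000
 tx -0.0034 ty 0.0010 tz 0.0000
 tx -0.0034 ty 0.0008 tz 0.0000
 tx -0.0035 ty 0.0005 tz 0.0000
```

>>> play_rows([
  {"rx": 0,"ry": 0.003,"rz": 0.06,"tx": -0.0033,"ty": 0.0018,"tz": -0.001,"grip": -0.42},
  {"rx": 0,"ry": 0.003,"rz": 0.06,"tx": -0.0033,"ty": 0.0017,"tz": -0.001,"grip": -0.42},
  {"rx": 0,"ry": 0.003,"rz": 0.06,"tx": -0.0034,"ty": 0.0014,"tz": 0,"grip": -0.42},
  {"rx": 0,"ry": 0,"rz": 0.06,"tx": -0.0034,"ty": 0.0011,"tz": 0,"grip": -0.42},
  {"rx": 0,"ry": 0,"rz": 0.06,"tx": -0.0034,"ty": 0.0008,"tz": 0,"grip": -0.42},
  {"rx": 0,"ry": 0,"rz": 0.06,"tx": -0.0035,"ty": 0.0006,"tz": 0,"grip": -0.42},
])

```text
time: 11.67
tool_pos: [534.9, 107.7, 130.0]
orientation: [2.343, 2.078, 0.01]
wrist_force: [2.0, 0.4, -1.9]
finger_gap: 27.7
```

```bash
sed -i "s/\[527.,63.\]/[529.,65.]/" pl.py; python3 -c "
from chk import *
knobtop();plan(0.48,6,128)"
```

```text
('wrist', 0.69, array([541.4, 109.1, 134.9])) phi 1.3 R 45.8
t 11.77 P [534.5 107.8 130.1] phi 1.444 R 43.1 yaw -0.122 tilt zt [ 0.011 -0.003] F [ 1.6 -0.3 -0.7] gap 27.5 q [ 0.1  -0.05  1.97 -0.    1.21  0.23]
 yaw err -0.005 tilt corr rx,ry total [0.003 0.011]
 tx -0.0034 ty 0.0012 tz -0.0021
 tx -0.0035 ty 0.0000 tz 0.0000
 tx -0.0035 ty -0.0003 tz 0.0000
 tx -0.0035 ty -0.0005 tz 0.0000
 tx -0.0034 ty -0.0008 tz 0.0000
 tx -0.0033 ty -0.0011 tz 0.0000
```

```bash
python3 -c "
from chk import *
knobtop()
p=capture('scene'); save(p,'s6');r=capture('wrist');save(r,'w6')
for c in (p,r):
    g=regions_of(c,'knob')
    for d in g[:1]:
        m=d['region'];v,u=np.nonzero(m&(c['range_z']>0));z=c['range_z'][v,u]
        X=np.stack([(u-c['cx'])/c['fx']*z,(v-c['cy'])/c['fy']*z,z],1)
        W=(X-np.array(c['t']).ravel())@c['R']
        print(d['p'],len(z),np.percentile(W[:,2],[5,25,50,75,95,99]).round(1),np.median(W,0))
"
```

```text
('wrist', 0.97, array([539.6, 105.7, 134.8])) phi 1.32 R 42.1
0.57 46 [117.9 126.6 140.  151.8 155.5 156.3] [538.20443196 100.13560142 140.04861627]
0.59 1454 [124.9 139.6 151.4 154.3 155.2 155.7] [539.99412167 113.11337225 151.42105555]
```

View pics/w6.png

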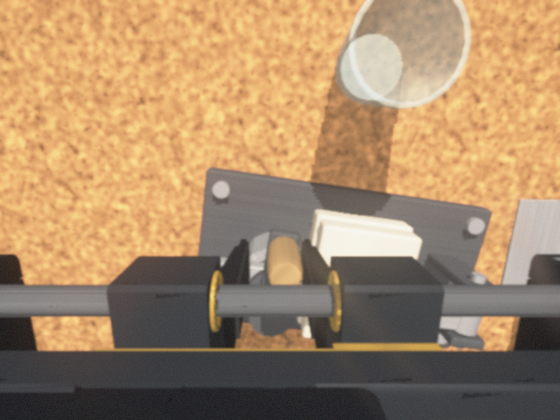

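```bash
python3 -c "
from chk import *
plan(-0.72,8,122)"
```

```text
t 12.07 P [534.3 107.5 129.8] phi 1.447 R 42.8 yaw -0.121 tilt zt [ 0.01  -0.004] F [ 0.3 -0.6 -0. ] gap 27.5 q [ 0.1  -0.04  1.97 -0.01  1.21  0.23]
 yaw err -0.003 tilt corr rx,ry total [0.004 0.01 ]
 tx 0.0041 ty 0.0005 tz -0.0078
 tx 0.0038 ty -0.0010 tz 0.0000
 tx 0.0037 ty -0.0014 tz 0.0000
 tx 0.0036 ty -0.0017 tz 0.0000
 tx 0.0034 ty -0.0020 tz 0.0000
 tx 0.0032 ty -0.0023 tz 0.0000
 tx 0.0030 ty -0.0026 tz 0.0000
 tx 0.0028 ty -0.0028 tz 0.0000
```

>>> play_rows([
  {"rx": 0,"ry": 0.003,"rz": -0.09,"tx": 0.004,"ty": 0.0002,"tz": -0.003,"grip": -0.5},
  {"rx": 0,"ry": 0.003,"rz": -0.09,"tx": 0.0039,"ty": -0.0008,"tz": -0.003,"grip": -0.5},
  {"rx": 0,"ry": 0.003,"rz": -0.09,"tx": 0.0037,"ty": -0.0014,"tz": -0.002,"grip": -0.5},
  {"rx": 0,"ry": 0,"rz": -0.09,"tx": 0.0036,"ty": -0.0017,"tz": 0,"grip": -0.5},
  {"rx": 0,"ry": 0,"rz": -0.09,"tx": 0.0034,"ty": -0.002,"tz": 0,"grip": -0.5},
  {"rx": 0,"ry": 0,"rz": -0.09,"tx": 0.0032,"ty": -0.0023,"tz": 0,"grip": -0.5},
  {"rx": 0,"ry": 0,"rz": -0.09,"tx": 0.003,"ty": -0.0026,"tz": 0,"grip": -0.5},
  {"rx": 0,"ry": 0,"rz": -0.09,"tx": 0.0028,"ty": -0.0028,"tz": 0,"grip": -0.5},
])

```text
time: 12.73
tool_pos: [558.7, 95.1, 120.5]
orientation: [-2.95, -1.059, 0.023]
wrist_force: [-1.1, 1.7, 1.1]
finger_gap: 23.9
```

```bash
python3 -c "
from chk import *
knobtop();plan(-0.72,8,122)"
```

```text
('wrist', 0.65, array([554.6, 100.4, 132.6])) phi 0.94 R 43.7
t 12.83 P [559.2  94.7 120.6] phi 0.777 R 42.3 yaw -0.877 tilt zt [-0.014  0.001] F [-0.1  1.5 -0.1] gap 23.9 q [0.07 0.03 1.91 0.   1.21 0.95]
 yaw err 0.083 tilt corr rx,ry total [-0.001 -0.014]
 tx 0.0038 ty -0.0018 tz 0.0014
 tx 0.0024 ty -0.0032 tz 0.0000
 tx 0.0021 ty -0.0034 tz 0.0000
 tx 0.0018 ty -0.0035 tz 0.0000
 tx 0.0014 ty -0.0037 tz 0.0000
 tx 0.0011 ty -0.0038 tz 0.0000
 tx 0.0008 ty -0.0039 tz 0.0000
 tx 0.0004 ty -0.0039 tz 0.0000
```

>>> play_rows([
  {"rx": 0,"ry": -0.004,"rz": -0.08,"tx": 0.003,"ty": -0.0025,"tz": 0.0005,"grip": -0.5},
  {"rx": 0,"ry": -0.004,"rz": -0.08,"tx": 0.0026,"ty": -0.003,"tz": 0,"grip": -0.5},
  {"rx": 0,"ry": -0.004,"rz": -0.08,"tx": 0.0022,"ty": -0.0034,"tz": 0,"grip": -0.5},
  {"rx": 0,"ry": 0,"rz": -0.09,"tx": 0.0018,"ty": -0.0035,"tz": 0,"grip": -0.5},
  {"rx": 0,"ry": 0,"rz": -0.09,"tx": 0.0014,"ty": -0.0037,"tz": 0,"grip": -0.5},
  {"rx": 0,"ry": 0,"rz": -0.09,"tx": 0.0011,"ty": -0.0038,"tz": 0,"grip": -0.5},
  {"rx": 0,"ry": 0,"rz": -0.09,"tx": 0.0008,"ty": -0.0039,"tz": 0,"grip": -0.5},
  {"rx": 0,"ry": 0,"rz": -0.09,"tx": 0.0004,"ty": -0.0039,"tz": 0,"grip": -0.5},
])

```text
time: 13.5
tool_pos: [569.9, 70.5, 119.8]
orientation: [-3.129, 0.013, 0.007]
wrist_force: [0.3, 2.2, -0.2]
finger_gap: 23.9
```

```bash
python3 -c "
from chk import *
knobtop();plan(-0.72,8,121)"
```

```text
('wrist', 0.82, array([569.6,  74.6, 135.3])) phi 0.23 R 41.7
t 13.6 P [569.9  70.  119.9] phi 0.12 R 41.2 yaw -1.575 tilt zt [-0.004  0.012] F [ 0.8  0.4 -0.8] gap 23.8 q [0.02 0.04 1.91 0.01 1.2  1.59]
 yaw err 0.125 tilt corr rx,ry total [-0.012 -0.004]
 tx 0.0030 ty -0.0036 tz 0.0011
 tx -0.0001 ty -0.0040 tz 0.0000
 tx -0.0004 ty -0.0039 tz 0.0000
 tx -0.0008 ty -0.0039 tz 0.0000
 tx -0.0011 ty -0.0038 tz 0.0000
 tx -0.0014 ty -0.0037 tz 0.0000
 tx -0.0018 ty -0.0035 tz 0.0000
 tx -0.0021 ty -0.0034 tz 0.0000
```

>>> play_rows([
  {"rx": -0.004,"ry": 0,"rz": -0.07,"tx": 0.001,"ty": -0.004,"tz": 0.0005,"grip": -0.5},
  {"rx": -0.004,"ry": 0,"rz": -0.07,"tx": 0.0004,"ty": -0.004,"tz": 0,"grip": -0.5},
  {"rx": -0.004,"ry": 0,"rz": -0.07,"tx": 0,"ty": -0.0039,"tz": 0,"grip": -0.5},
  {"rx": 0,"ry": 0,"rz": -0.08,"tx": -0.0004,"ty": -0.0039,"tz": 0,"grip": -0.5},
  {"rx": 0,"ry": 0,"rz": -0.08,"tx": -0.0008,"ty": -0.0038,"tz": 0,"grip": -0.5},
  {"rx": 0,"ry": 0,"rz": -0.08,"tx": -0.0012,"ty": -0.0037,"tz": 0,"grip": -0.5},
  {"rx": 0,"ry": 0,"rz": -0.08,"tx": -0.0016,"ty": -0.0035,"tz": 0,"grip": -0.5},
  {"rx": 0,"ry": 0,"rz": -0.08,"tx": -0.002,"ty": -0.0034,"tz": 0,"grip": -0.5},
])

```text
time: 14.27
tool_pos: [565.1, 43.4, 119.6]
orientation: [-2.992, 0.936, 0.003]
wrist_force: [1.7, -0.1, -1.1]
finger_gap: 23.3
```

```bash
python3 -c "
from chk import *
knobtop();plan(-0.72,8,121)"
```

```text
('wrist', 0.65, array([565.7,  46.5, 134.7])) phi -0.47 R 41.1
t 14.37 P [564.8  43.  119.7] phi -0.552 R 42.0 yaw -2.174 tilt zt [-0.001  0.006] F [ 0.2  0.5 -0.3] gap 23.9 q [-0.02  0.02  1.93  0.01  1.2   2.15]
 yaw err 0.052 tilt corr rx,ry total [-0.006 -0.001]
 tx -0.0005 ty -0.0043 tz 0.0013
 tx -0.0025 ty -0.0031 tz 0.0000
 tx -0.0028 ty -0.0028 tz 0.0000
 tx -0.0030 ty -0.0026 tz 0.0000
 tx -0.0032 ty -0.0023 tz 0.0000
 tx -0.0034 ty -0.0020 tz 0.0000
 tx -0.0036 ty -0.0017 tz 0.0000
 tx -0.0037 ty -0.0013 tz 0.0000
```

>>> play_rows([
  {"rx": 0,"ry": 0,"rz": -0.07,"tx": -0.002,"ty": -0.0035,"tz": 0.0005,"grip": -0.5},
  {"rx": 0,"ry": 0,"rz": -0.08,"tx": -0.0025,"ty": -0.0031,"tz": 0,"grip": -0.5},
  {"rx": 0,"ry": 0,"rz": -0.08,"tx": -0.0028,"ty": -0.0028,"tz": 0,"grip": -0.5},
  {"rx": 0,"ry": 0,"rz": -0.08,"tx": -0.003,"ty": -0.0026,"tz": 0,"grip": -0.5},
  {"rx": 0,"ry": 0,"rz": -0.08,"tx": -0.0032,"ty": -0.0023,"tz": 0,"grip": -0.5},
  {"rx": 0,"ry": 0,"rz": -0.08,"tx": -0.0034,"ty": -0.002,"tz": 0,"grip": -0.5},
  {"rx": 0,"ry": 0,"rz": -0.08,"tx": -0.0036,"ty": -0.0017,"tz": 0,"grip": -0.5},
  {"rx": 0,"ry": 0,"rz": 0,"tx": 0,"ty": 0,"tz": 0,"grip": -0.5},
])

```text
time: 15.03
tool_pos: [546.5, 26.2, 120.5]
orientation: [-2.639, 1.688, -0.01]
wrist_force: [-0.0, -0.0, 0.1]
finger_gap: 23.9
```

```bash
python3 -c "
from chk import *
knobtop();plan(-0.72,8,121)"
```

```text
('wrist', 0.81, array([550.6,  26.3, 133.4])) phi -1.06 R 44.3
t 15.13 P [546.6  26.4 120.5] phi -1.143 R 42.4 yaw -2.707 tilt zt [0.01  0.004] F [-0.8 -0.8 -0.2] gap 23.7 q [-0.05 -0.03  1.97  0.    1.19  2.65]
 yaw err -0.006 tilt corr rx,ry total [-0.004  0.01 ]
 tx -0.0030 ty -0.0029 tz 0.0005
 tx -0.0038 ty -0.0011 tz 0.0000
 tx -0.0039 ty -0.0008 tz 0.0000
 tx -0.0039 ty -0.0004 tz 0.0000
 tx -0.0040 ty -0.0001 tz 0.0000
 tx -0.0039 ty 0.0003 tz 0.0000
 tx -0.0039 ty 0.0006 tz 0.0000
 tx -0.0038 ty 0.0010 tz 0.0000
```

>>> play_rows([
  {"rx": 0,"ry": 0,"rz": 0,"tx": 0,"ty": 0,"tz": 0.005,"grip": -0.3},
  {"rx": 0,"ry": 0,"rz": 0,"tx": 0,"ty": 0,"tz": 0.018,"grip": -0.3},
  {"rx": 0,"ry": 0,"rz": 0,"tx": 0,"ty": 0,"tz": 0.02,"grip": -0.3},
  {"rx": 0,"ry": 0,"rz": 0.02,"tx": 0,"ty": 0,"tz": 0.02,"grip": -0.3},
  {"rx": 0,"ry": 0,"rz": 0.12,"tx": 0,"ty": 0,"tz": 0.01,"grip": -0.3},
  {"rx": 0,"ry": 0,"rz": 0.12,"tx": 0,"ty": 0,"tz": 0,"grip": -0.3},
  {"rx": 0,"ry": 0,"rz": 0.12,"tx": 0,"ty": 0,"tz": 0,"grip": -0.3},
  {"rx": 0,"ry": 0,"rz": 0.12,"tx": 0,"ty": 0,"tz": 0,"grip": -0.3},
])

```text
time: 15.8
tool_pos: [545.8, 27.5, 199.1]
orientation: [-2.998, 0.926, -0.004]
wrist_force: [-0.5, -0.2, -0.4]
finger_gap: 33.0
```

>>> play_rows([
  {"rx": 0,"ry": 0,"rz": 0.12,"tx": 0,"ty": 0,"tz": 0,"grip": -0.3},
  {"rx": 0,"ry": 0,"rz": 0.12,"tx": 0,"ty": 0,"tz": 0,"grip": -0.3},
  {"rx": 0,"ry": 0,"rz": 0.12,"tx": 0,"ty": 0,"tz": 0,"grip": -0.3},
  {"rx": 0,"ry": 0,"rz": 0.12,"tx": 0,"ty": 0,"tz": 0,"grip": -0.3},
  {"rx": 0,"ry": 0,"rz": 0.12,"tx": 0,"ty": 0,"tz": 0,"grip": -0.3},
  {"rx": 0,"ry": 0,"rz": 0.12,"tx": 0,"ty": 0,"tz": 0,"grip": -0.3},
  {"rx": 0,"ry": 0,"rz": 0.12,"tx": 0,"ty": 0,"tz": 0,"grip": -0.3},
  {"rx": 0,"ry": 0,"rz": 0.12,"tx": 0,"ty": 0,"tz": 0,"grip": -0.3},
])

```text
time: 16.47
tool_pos: [546.9, 28.5, 203.7]
orientation: [-3.074, -0.624, -0.003]
wrist_force: [-0.2, 1.1, -0.5]
finger_gap: 33.2
```

>>> play_rows([
  {"rx": 0,"ry": 0,"rz": 0.12,"tx": 0,"ty": 0,"tz": 0,"grip": -0.3},
  {"rx": 0,"ry": 0,"rz": 0.12,"tx": 0,"ty": 0,"tz": 0,"grip": -0.3},
  {"rx": 0,"ry": 0,"rz": 0.12,"tx": 0,"ty": 0,"tz": 0,"grip": -0.3},
  {"rx": 0,"ry": 0,"rz": 0.12,"tx": 0,"ty": 0,"tz": 0,"grip": -0.3},
  {"rx": 0,"ry": 0,"rz": 0.12,"tx": 0,"ty": 0,"tz": 0,"grip": -0.3},
  {"rx": 0,"ry": 0,"rz": 0.12,"tx": 0,"ty": 0,"tz": 0,"grip": -0.3},
  {"rx": 0,"ry": 0,"rz": 0.12,"tx": 0,"ty": 0,"tz": 0,"grip": -0.3},
  {"rx": 0,"ry": 0,"rz": 0.12,"tx": 0,"ty": 0,"tz": 0,"grip": -0.3},
])

```text
time: 17.13
tool_pos: [547.4, 29.5, 207.1]
orientation: [-2.399, -2.022, 0.003]
wrist_force: [-0.3, -0.2, -0.1]
finger_gap: 32.8
```

```bash
cat > dep.py <<'E'
from chk import *
def dep(cs):
    for c in cs:
        for d in regions_of(c,'knob')[:1]:
            m=d['region'];v,u=np.nonzero(m&(c['range_z']>0));z=c['range_z'][v,u]
            X=np.stack([(u-c['cx'])/c['fx']*z,(v-c['cy'])/c['fy']*z,z],1)
            W=(X-np.array(c['t']).ravel())@c['R']
            top=W[W[:,2]>np.percentile(W[:,2],97)-3]
            print('p',round(d['p'],2),len(z),np.percentile(W[:,2],[5,50,90,95,99]).round(1),'top centre',top.mean(0).round(1))
E
python3 -c "
from dep import *
knobtop();plan(-0.72,8,121)
p=capture('scene');save(p,'s7');r=capture('wrist');save(r,'w7');dep([p,r])"
```

```text
('wrist', 0.76, array([548.1,  24.9, 134.2])) phi -1.13 R 44.4
t 17.23 P [547.5  29.5 207.1] phi -1.09 R 40.0 yaw -0.177 tilt zt [-0.004  0.002] F [-0.1 -0.1  0.1] gap 33.3 q [-0.05 -0.09  1.88  0.    1.36  0.13]
 yaw err -2.484 tilt corr rx,ry total [-0.002 -0.004]
 tx -0.0017 ty -0.0052 tz -0.0861
 tx -0.0037 ty -0.0013 tz 0.0000
 tx -0.0038 ty -0.0010 tz 0.0000
 tx -0.0039 ty -0.0007 tz 0.0000
 tx -0.0039 ty -0.0003 tz 0.0000
 tx -0.0040 ty 0.0001 tz 0.0000
 tx -0.0039 ty 0.0004 tz 0.0000
 tx -0.0039 ty 0.0008 tz 0.0000
p 0.49 110 [112.2 136.8 151.1 152.3 152.8] top centre [549.2  24.1 151.4]
p 0.65 628 [123.3 150.7 152.1 152.5 153. ] top centre [550.1  26.4 151.5]
```

View pics/w7.png

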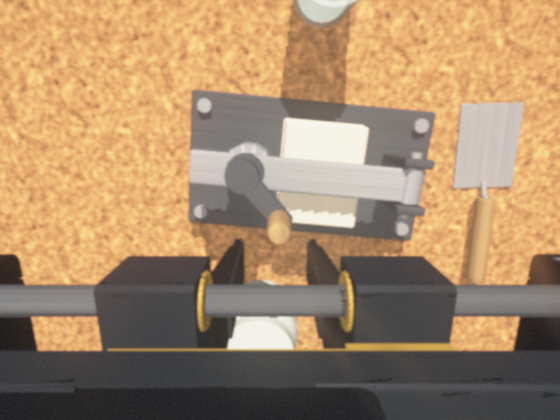

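>>> play_rows([
  {"rx": 0,"ry": 0,"rz": 0.12,"tx": 0.0005,"ty": -0.001,"tz": -0.002,"grip": -0.3},
  {"rx": 0,"ry": 0,"rz": 0.12,"tx": 0.0005,"ty": -0.001,"tz": -0.002,"grip": -0.3},
  {"rx": 0,"ry": 0,"rz": 0.12,"tx": 0.0005,"ty": -0.001,"tz": -0.002,"grip": -0.3},
  {"rx": 0,"ry": 0,"rz": 0.12,"tx": 0.0005,"ty": -0.001,"tz": -0.002,"grip": -0.3},
  {"rx": 0,"ry": 0,"rz": 0.12,"tx": 0,"ty": -0.001,"tz": -0.002,"grip": -0.3},
  {"rx": 0,"ry": 0,"rz": 0.12,"tx": 0,"ty": 0,"tz": -0.002,"grip": -0.3},
  {"rx": 0,"ry": 0,"rz": 0.12,"tx": 0,"ty": 0,"tz": -0.002,"grip": -0.3},
  {"rx": 0,"ry": 0,"rz": 0.12,"tx": 0,"ty": 0,"tz": -0.002,"grip": -0.3},
])

```text
time: 18.1
tool_pos: [549.7, 24.2, 191.0]
orientation: [-1.158, -2.917, 0.005]
wrist_force: [-0.7, -0.8, 0.9]
finger_gap: 33.2
```

```bash
sed -i "s/\[529.,65.\]/[527.5,64.]/" pl.py; python3 -c "
from dep import *
plan(-0.72,1,119,yawoff=np.pi/2)"
```

```text
t 18.1 P [549.7  24.2 191. ] phi -1.061 R 45.6 yaw 0.815 tilt zt [-0.004 -0.002] F [-0.7 -0.8  0.9] gap 33.2 q [-0.05 -0.08  1.9  -0.    1.33 -0.87]
 yaw err -0.306 tilt corr rx,ry total [ 0.002 -0.004]
 tx -0.0314 ty -0.0032 tz -0.0720
```

Descend around the knob.

>>> play_rows([
  {"rx": 0,"ry": 0,"rz": 0.01,"tx": 0,"ty": 0.0005,"tz": -0.015,"grip": -0.3},
  {"rx": 0,"ry": 0,"rz": 0,"tx": 0,"ty": 0.0005,"tz": -0.017,"grip": -0.3},
  {"rx": 0,"ry": 0,"rz": 0,"tx": 0,"ty": 0,"tz": -0.017,"grip": -0.3},
  {"rx": 0,"ry": 0,"rz": 0,"tx": 0,"ty": 0,"tz": -0.014,"grip": -0.3},
  {"rx": 0,"ry": 0,"rz": 0,"tx": 0,"ty": 0,"tz": -0.006,"grip": -0.3},
  {"rx": 0,"ry": 0,"rz": 0,"tx": 0,"ty": 0,"tz": -0.002,"grip": -0.5},
  {"rx": 0,"ry": 0,"rz": 0,"tx": 0,"ty": 0,"tz": 0,"grip": -0.5},
])

```text
time: 18.68
tool_pos: [550.3, 25.1, 118.7]
orientation: [-1.146, -2.925, 0.004]
wrist_force: [-0.1, 0.2, -0.1]
finger_gap: 25.9
```

```bash
python3 -c "
from dep import *
plan(-0.8,8,118,yawoff=np.pi/2)
r=capture('wrist');save(r,'w8')"
```

```text
t 18.68 P [550.3  25.1 118.7] phi -1.041 R 45.0 yaw 0.824 tilt zt [-0.002 -0.002] F [-0.1  0.2 -0.1] gap 25.9 q [-0.05 -0.01  1.96 -0.    1.2  -0.87]
 yaw err -0.294 tilt corr rx,ry total [ 0.002 -0.002]
 tx -0.0044 ty -0.0011 tz -0.0007
 tx -0.0041 ty -0.0016 tz 0.0000
 tx -0.0042 ty -0.0012 tz 0.0000
 tx -0.0043 ty -0.0008 tz 0.0000
 tx -0.0044 ty -0.0004 tz 0.0000
 tx -0.0044 ty 0.0001 tz 0.0000
 tx -0.0044 ty 0.0005 tz 0.0000
 tx -0.0043 ty 0.0010 tz 0.0000
```

View pics/w8.png

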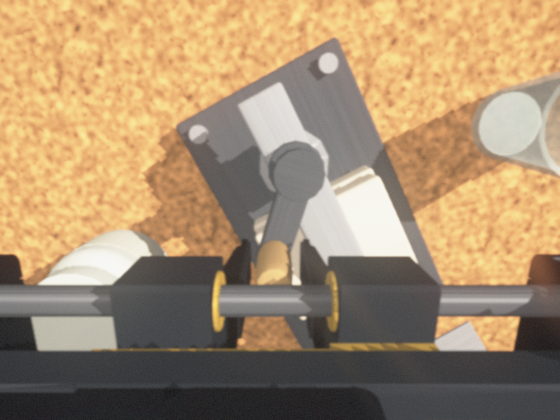

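Knob (265,260) sits between the fingers. Turn forward.

>>> play_rows([
  {"rx": 0,"ry": 0,"rz": -0.08,"tx": -0.0042,"ty": -0.0018,"tz": 0,"grip": -0.5},
  {"rx": 0,"ry": 0,"rz": -0.08,"tx": -0.0043,"ty": -0.0014,"tz": 0,"grip": -0.5},
  {"rx": 0,"ry": 0,"rz": -0.08,"tx": -0.0043,"ty": -0.001,"tz": 0,"grip": -0.5},
  {"rx": 0,"ry": 0,"rz": -0.08,"tx": -0.0043,"ty": -0.0006,"tz": 0,"grip": -0.5},
  {"rx": 0,"ry": 0,"rz": -0.08,"tx": -0.0044,"ty": -0.0002,"tz": 0,"grip": -0.5},
  {"rx": 0,"ry": 0,"rz": -0.08,"tx": -0.0044,"ty": 0.0002,"tz": 0,"grip": -0.5},
  {"rx": 0,"ry": 0,"rz": -0.08,"tx": -0.0044,"ty": 0.0006,"tz": 0,"grip": -0.5},
  {"rx": 0,"ry": 0,"rz": -0.08,"tx": -0.0043,"ty": 0.001,"tz": 0,"grip": -0.5},
])

```text
time: 19.4
tool_pos: [523.9, 22.2, 129.5]
orientation: [2.034, 2.368, 0.015]
wrist_force: [2.3, -1.0, -1.1]
finger_gap: 24.0
```

```bash
python3 -c "
from dep import *
knobtop();plan(-0.8,8,117,yawoff=np.pi/2)"
```

```text
('wrist', 0.94, array([526.1,  20. , 133. ])) phi -1.6 R 44.0
t 19.5 P [523.5  22.3 129.6] phi -1.666 R 41.9 yaw 0.156 tilt zt [ 0.021 -0.006] F [0.6 0.8 0.3] gap 23.5 q [-0.06 -0.1   2.02 -0.    1.2  -0.21]
 yaw err -0.251 tilt corr rx,ry total [0.006 0.021]
 tx -0.0046 ty -0.0015 tz -0.0126
 tx -0.0043 ty 0.0011 tz 0.0000
 tx -0.0041 ty 0.0015 tz 0.0000
 tx -0.0040 ty 0.0019 tz 0.0000
 tx -0.0038 ty 0.0023 tz 0.0000
 tx -0.0035 ty 0.0026 tz 0.0000
 tx -0.0032 ty 0.0030 tz 0.0000
 tx -0.0029 ty 0.0033 tz 0.0000
```

>>> play_rows([
  {"rx": 0,"ry": 0.006,"rz": -0.08,"tx": -0.0044,"ty": 0.0,"tz": -0.004,"grip": -0.5},
  {"rx": 0,"ry": 0.006,"rz": -0.08,"tx": -0.0043,"ty": 0.0008,"tz": -0.004,"grip": -0.5},
  {"rx": 0,"ry": 0.006,"rz": -0.08,"tx": -0.0041,"ty": 0.0014,"tz": -0.003,"grip": -0.5},
  {"rx": 0,"ry": 0.004,"rz": -0.08,"tx": -0.004,"ty": 0.0018,"tz": -0.003,"grip": -0.5},
  {"rx": 0,"ry": 0.003,"rz": -0.08,"tx": -0.0038,"ty": 0.0022,"tz": -0.002,"grip": -0.5},
  {"rx": 0,"ry": 0.003,"rz": -0.08,"tx": -0.0035,"ty": 0.0026,"tz": -0.002,"grip": -0.5},
  {"rx": 0,"ry": 0,"rz": -0.08,"tx": -0.0032,"ty": 0.003,"tz": -0.001,"grip": -0.5},
  {"rx": 0,"ry": 0,"rz": -0.08,"tx": -0.0029,"ty": 0.0033,"tz": -0.001,"grip": -0.5},
])

```text
time: 20.17
tool_pos: [505.5, 34.4, 122.3]
orientation: [2.675, 1.597, 0.003]
wrist_force: [0.5, -2.3, -0.1]
finger_gap: 23.9
```

```bash
python3 -c "
from dep import *
knobtop();plan(-0.8,8,117,yawoff=np.pi/2)"
```

```text
('wrist', 0.95, array([506.2,  24.4, 129.6])) phi -2.06 R 45.0
t 20.27 P [505.1  34.9 122.1] phi -2.228 R 36.7 yaw -0.49 tilt zt [ 0.014 -0.02 ] F [ 0.2 -1.2 -0. ] gap 23.9 q [-0.03 -0.13  2.06 -0.02  1.19  0.47]
 yaw err -0.167 tilt corr rx,ry total [0.02  0.014]
 tx -0.0078 ty -0.0029 tz -0.0051
 tx -0.0030 ty 0.0032 tz 0.0000
 tx -0.0027 ty 0.0035 tz 0.0000
 tx -0.0024 ty 0.0037 tz 0.0000
 tx -0.0020 ty 0.0039 tz 0.0000
 tx -0.0016 ty 0.0041 tz 0.0000
 tx -0.0011 ty 0.0042 tz 0.0000
 tx -0.0007 ty 0.0043 tz 0.0000
```

>>> play_rows([
  {"rx": 0.004,"ry": 0.004,"rz": -0.06,"tx": -0.0045,"ty": -0.003,"tz": -0.002,"grip": -0.5},
  {"rx": 0.004,"ry": 0.004,"rz": -0.06,"tx": -0.0045,"ty": -0.001,"tz": -0.002,"grip": -0.5},
  {"rx": 0.004,"ry": 0.003,"rz": -0.08,"tx": -0.004,"ty": 0.0018,"tz": -0.002,"grip": -0.5},
  {"rx": 0.004,"ry": 0.002,"rz": -0.08,"tx": -0.0035,"ty": 0.003,"tz": -0.002,"grip": -0.5},
  {"rx": 0,"ry": 0,"rz": -0.08,"tx": -0.003,"ty": 0.0034,"tz": -0.001,"grip": -0.5},
  {"rx": 0,"ry": 0,"rz": -0.08,"tx": -0.0027,"ty": 0.0036,"tz": -0.001,"grip": -0.5},
  {"rx": 0,"ry": 0,"rz": -0.08,"tx": -0.0024,"ty": 0.0038,"tz": -0.001,"grip": -0.5},
])

```text
time: 20.85
tool_pos: [487.9, 44.0, 118.4]
orientation: [3.003, 0.871, 0.013]
wrist_force: [0.2, -2.6, 1.1]
finger_gap: 23.4
```

```bash
python3 -c "
from dep import *
knobtop();plan(-0.8,8,116,yawoff=np.pi/2)"
```

```text
('wrist', 0.96, array([485.6,  41.9, 129.7])) phi -2.66 R 47.4
t 20.95 P [487.6  44.7 118.1] phi -2.691 R 44.4 yaw -1.002 tilt zt [ 0.012 -0.011] F [-1.1 -0.5 -0.2] gap 24.0 q [-0.01 -0.16  2.1  -0.01  1.19  0.99]
 yaw err -0.118 tilt corr rx,ry total [0.011 0.012]
 tx -0.0014 ty 0.0042 tz -0.0021
 tx -0.0013 ty 0.0042 tz 0.0000
 tx -0.0009 ty 0.0043 tz 0.0000
 tx -0.0004 ty 0.0044 tz 0.0000
 tx -0.0000 ty 0.0044 tz 0.0000
 tx 0.0004 ty 0.0044 tz 0.0000
 tx 0.0009 ty 0.0043 tz 0.0000
 tx 0.0013 ty 0.0042 tz 0.0000
```

>>> play_rows([
  {"rx": 0.004,"ry": 0.004,"rz": -0.06,"tx": -0.0024,"ty": 0.004,"tz": -0.001,"grip": -0.5},
  {"rx": 0.004,"ry": 0.004,"rz": -0.06,"tx": -0.002,"ty": 0.0042,"tz": -0.001,"grip": -0.5},
  {"rx": 0.004,"ry": 0.004,"rz": -0.07,"tx": -0.0016,"ty": 0.0043,"tz": -0.001,"grip": -0.5},
  {"rx": 0,"ry": 0,"rz": -0.07,"tx": -0.0012,"ty": 0.0044,"tz": -0.001,"grip": -0.5},
  {"rx": 0,"ry": 0,"rz": -0.07,"tx": -0.0008,"ty": 0.0044,"tz": 0,"grip": -0.5},
  {"rx": 0,"ry": 0,"rz": -0.07,"tx": -0.0002,"ty": 0.0044,"tz": 0,"grip": -0.5},
  {"rx": 0,"ry": 0,"rz": -0.07,"tx": 0.0003,"ty": 0.0043,"tz": 0,"grip": -0.5},
])

```text
time: 21.53
tool_pos: [482.2, 71.6, 116.7]
orientation: [3.132, 0.175, -0.0]
wrist_force: [0.6, -1.9, -0.8]
finger_gap: 23.9
```

```bash
python3 -c "
from dep import *
knobtop();plan(-0.8,8,115,yawoff=np.pi/2)"
```

```text
('wrist', 0.72, array([478.8,  70.1, 131.5])) phi 3.02 R 49.1
t 21.63 P [482.2  72.1 116.8] phi 2.964 R 46.0 yaw -1.456 tilt zt [ 0.    -0.004] F [-0.2  0.4  0.1] gap 23.7 q [ 0.04 -0.16  2.1  -0.    1.2   1.5 ]
 yaw err -0.292 tilt corr rx,ry total [0.004 0.   ]
 tx 0.0030 ty 0.0039 tz -0.0018
 tx 0.0014 ty 0.0042 tz 0.0000
 tx 0.0018 ty 0.0040 tz 0.0000
 tx 0.0022 ty 0.0038 tz 0.0000
 tx 0.0026 ty 0.0036 tz 0.0000
 tx 0.0029 ty 0.0033 tz 0.0000
 tx 0.0032 ty 0.0030 tz 0.0000
 tx 0.0035 ty 0.0026 tz 0.0000
```

>>> play_rows([
  {"rx": 0,"ry": 0,"rz": -0.09,"tx": 0.0008,"ty": 0.0044,"tz": -0.001,"grip": -0.5},
  {"rx": 0,"ry": 0,"rz": -0.09,"tx": 0.001,"ty": 0.0043,"tz": -0.001,"grip": -0.5},
  {"rx": 0,"ry": 0,"rz": -0.09,"tx": 0.0015,"ty": 0.0041,"tz": 0,"grip": -0.5},
  {"rx": 0,"ry": 0,"rz": -0.08,"tx": 0.002,"ty": 0.0039,"tz": 0,"grip": -0.5},
  {"rx": 0,"ry": 0,"rz": -0.08,"tx": 0.0024,"ty": 0.0037,"tz": 0,"grip": -0.5},
  {"rx": 0,"ry": 0,"rz": -0.08,"tx": 0.0028,"ty": 0.0034,"tz": 0,"grip": -0.5},
  {"rx": 0,"ry": 0,"rz": -0.08,"tx": 0.0031,"ty": 0.0031,"tz": 0,"grip": -0.5},
])

```text
time: 22.22
tool_pos: [495.0, 96.4, 115.0]
orientation: [3.048, -0.724, -0.012]
wrist_force: [-2.3, -1.6, 0.7]
finger_gap: 23.8
```

```bash
python3 -c "
from dep import *
knobtop();plan(-0.8,8,114,yawoff=np.pi/2)"
```

```text
('wrist', 0.87, array([493.9,  92.1, 127.1])) phi 2.45 R 43.8
t 22.32 P [495.6  96.7 115.1] phi 2.344 R 45.6 yaw -2.034 tilt zt [-0.008 -0.006] F [ 0.4 -0.2 -0.4] gap 23.8 q [ 0.09 -0.11  2.06 -0.01  1.2   2.13]
 yaw err -0.334 tilt corr rx,ry total [ 0.006 -0.008]
 tx 0.0044 ty 0.0017 tz -0.0011
 tx 0.0036 ty 0.0026 tz 0.0000
 tx 0.0038 ty 0.0022 tz 0.0000
 tx 0.0040 ty 0.0018 tz 0.0000
 tx 0.0042 ty 0.0014 tz 0.0000
 tx 0.0043 ty 0.0010 tz 0.0000
 tx 0.0044 ty 0.0005 tz 0.0000
 tx 0.0044 ty 0.0001 tz 0.0000
```

>>> play_rows([
  {"rx": 0,"ry": -0.003,"rz": -0.07,"tx": 0.0036,"ty": 0.0027,"tz": 0,"grip": -0.5},
  {"rx": 0,"ry": -0.003,"rz": -0.07,"tx": 0.0037,"ty": 0.0025,"tz": 0,"grip": -0.5},
  {"rx": 0,"ry": -0.002,"rz": -0.07,"tx": 0.0038,"ty": 0.0021,"tz": 0,"grip": -0.5},
  {"rx": 0,"ry": 0,"rz": -0.06,"tx": 0.004,"ty": 0.0017,"tz": 0,"grip": -0.5},
  {"rx": 0,"ry": 0,"rz": -0.06,"tx": 0.0042,"ty": 0.0013,"tz": 0,"grip": -0.5},
  {"rx": 0,"ry": 0,"rz": -0.06,"tx": 0.0043,"ty": 0.0009,"tz": 0,"grip": -0.5},
  {"rx": 0,"ry": 0,"rz": -0.05,"tx": 0.0044,"ty": 0.0004,"tz": 0,"grip": -0.5},
])

```text
time: 22.9
tool_pos: [519.4, 107.0, 113.5]
orientation: [2.832, -1.341, -0.02]
wrist_force: [-2.1, 0.2, 0.4]
finger_gap: 23.6
```

```bash
python3 -c "
from dep import *
knobtop();plan(-0.8,8,114,yawoff=np.pi/2)"
```

```text
('wrist', 0.92, array([511.3, 108.1, 129.7])) phi 1.92 R 47.0
t 23.0 P [520.1 106.9 113.7] phi 1.742 R 43.5 yaw -2.454 tilt zt [-0.013 -0.002] F [-0.6 -0.7 -0.2] gap 24.1 q [ 0.1  -0.04  2.   -0.    1.2   2.56]
 yaw err -0.517 tilt corr rx,ry total [ 0.002 -0.013]
 tx 0.0043 ty 0.0010 tz 0.0003
 tx 0.0044 ty 0.0001 tz 0.0000
 tx 0.0044 ty -0.0003 tz 0.0000
 tx 0.0043 ty -0.0008 tz 0.0000
 tx 0.0042 ty -0.0012 tz 0.0000
 tx 0.0041 ty -0.0016 tz 0.0000
 tx 0.0039 ty -0.0020 tz 0.0000
 tx 0.0037 ty -0.0024 tz 0.0000
```

>>> play_rows([
  {"rx": 0,"ry": -0.004,"rz": -0.04,"tx": 0.0043,"ty": 0.0008,"tz": 0,"grip": -0.5},
  {"rx": 0,"ry": -0.004,"rz": -0.04,"tx": 0.0044,"ty": 0.0003,"tz": 0,"grip": -0.5},
  {"rx": 0,"ry": -0.004,"rz": -0.04,"tx": 0.0044,"ty": -0.0002,"tz": 0,"grip": -0.5},
  {"rx": 0,"ry": 0,"rz": -0.03,"tx": 0.0043,"ty": -0.0007,"tz": 0,"grip": -0.5},
  {"rx": 0,"ry": 0,"rz": -0.03,"tx": 0.0042,"ty": -0.0011,"tz": 0,"grip": -0.5},
  {"rx": 0,"ry": 0,"rz": 0,"tx": 0.004,"ty": -0.0012,"tz": 0,"grip": -0.5},
  {"rx": 0,"ry": 0,"rz": 0,"tx": 0,"ty": 0,"tz": 0,"grip": -0.5},
])

```text
time: 23.58
tool_pos: [543.5, 104.2, 112.6]
orientation: [2.718, -1.568, -0.012]
wrist_force: [-0.9, 0.0, 0.5]
finger_gap: 23.4
```

```bash
python3 -c "
from dep import *
knobtop();plan(-0.8,1,114,yawoff=np.pi/2)
p=capture('scene');save(p,'s9');r=capture('wrist');save(r,'w9');dep([p,r])"
```

```text
('wrist', 0.91, array([533.8, 110.8, 130.5])) phi 1.44 R 47.2
t 23.68 P [543.4 104.3 112.7] phi 1.196 R 43.3 yaw -2.618 tilt zt [-0.008  0.001] F [-0.6  0.3  0.1] gap 23.6 q [0.09 0.   1.96 0.   1.19 2.71]
 yaw err -0.899 tilt corr rx,ry total [-0.001 -0.008]
 tx 0.0247 ty -0.0233 tz 0.0013
p 0.84 1078 [113.4 132.3 144.6 145.8 203.6] top centre [545.6  98.  153.3]
```

View pics/w9.png

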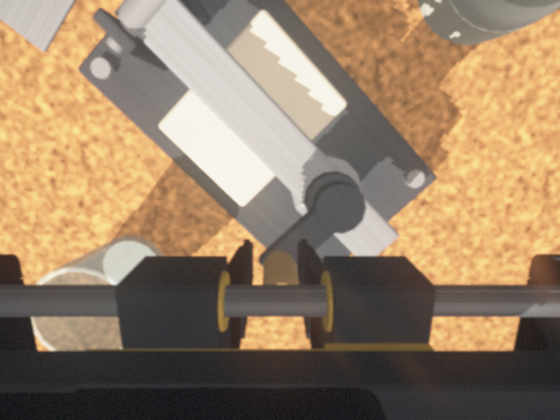

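>>> play_rows([
  {"rx": 0,"ry": -0.004,"rz": 0,"tx": -0.002,"ty": 0.003,"tz": 0,"grip": -0.5},
  {"rx": 0,"ry": -0.004,"rz": 0,"tx": -0.002,"ty": 0.003,"tz": 0,"grip": -0.5},
  {"rx": 0,"ry": 0,"rz": 0,"tx": -0.001,"ty": 0.001,"tz": 0,"grip": -0.5},
  {"rx": 0,"ry": 0,"rz": 0,"tx": 0,"ty": 0,"tz": 0,"grip": -0.5},
])

```text
time: 24.22
tool_pos: [537.7, 112.4, 113.3]
orientation: [-2.719, 1.569, -0.002]
wrist_force: [-1.2, 0.5, -1.1]
finger_gap: 24.0
```

```bash
python3 -c "
from dep import *
plan(-0.8,1,114,yawoff=np.pi/2)
r=capture('wrist');save(r,'w10');dep([r])
d=pinpoint(r,'knob_mid')[0];k=w(r,d['position']);s=bot.state();m=Ro.from_rotvec(s['orientation']).as_matrix();print(k, (m.T@(k-s['tool_pos'])).round(1))"
```

```text
t 24.22 P [537.7 112.4 113.3] phi 1.362 R 49.4 yaw -2.618 tilt zt [0.002 0.001] F [-1.2  0.5 -1.1] gap 24.0 q [ 0.11 -0.01  1.97  0.    1.18  2.72]
 yaw err -0.733 tilt corr rx,ry total [-0.001  0.002]
 tx 0.0270 ty -0.0249 tz 0.0007
p 0.94 1695 [115.  143.6 147.  147.3 147.8] top centre [541.6 105.8 146.5]
[539.11895921 108.20539514 129.3552982 ] [  3.9   0.9 -16.1]
```

View pics/w10.png

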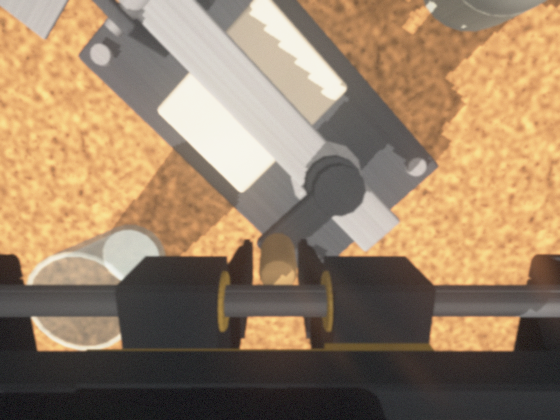

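>>> play_rows([
  {"rx": 0,"ry": 0,"rz": 0,"tx": 0.001,"ty": -0.002,"tz": 0,"grip": -1},
  {"rx": 0,"ry": 0,"rz": 0,"tx": 0,"ty": 0,"tz": 0,"grip": -1},
  {"rx": 0,"ry": 0,"rz": 0,"tx": 0,"ty": 0,"tz": 0,"grip": -1},
  {"rx": 0,"ry": 0,"rz": 0,"tx": 0,"ty": 0,"tz": 0,"grip": -1},
  {"rx": 0,"ry": 0,"rz": 0,"tx": 0,"ty": 0,"tz": 0,"grip": -1},
  {"rx": 0,"ry": 0,"rz": 0,"tx": 0,"ty": 0,"tz": 0,"grip": -1},
], grip_force=15)

```text
time: 24.87
tool_pos: [538.8, 109.4, 113.2]
orientation: [-2.719, 1.57, -0.0]
wrist_force: [-1.4, 0.3, 0.5]
finger_gap: 17.7
```

```bash
python3 -c "
from dep import *
plan(-0.8,1,114,yawoff=np.pi/2)
r=capture('wrist');save(r,'w11');dep([r])
d=pinpoint(r,'knob_mid')[0];k=w(r,d['position']);s=bot.state();m=Ro.from_rotvec(s['orientation']).as_matrix();print(k, (m.T@(k-s['tool_pos'])).round(1))
p=capture('scene');q=capture('side')
cv2.imwrite('pics/z11.png',cv2.resize(np.hstack([p['color'][100:300,150:370],q['color'][100:300,200:420]])[:,:,::-1],(796,362),interpolation=2))
"
```

```text
t 24.87 P [538.8 109.4 113.2] phi 1.326 R 46.8 yaw -2.618 tilt zt [0.001 0.001] F [-1.4  0.3  0.5] gap 17.7 q [ 0.1  -0.01  1.97  0.    1.18  2.72]
 yaw err -0.768 tilt corr rx,ry total [-0.001  0.001]
 tx 0.0267 ty -0.0233 tz 0.0008
p 0.96 1519 [115.6 141.7 146.9 147.1 147.6] top centre [542.8 104.5 146.3]
[539.51986079 107.91633445 125.73768182] [  1.6   0.1 -12.5]
```

View pics/w11.png

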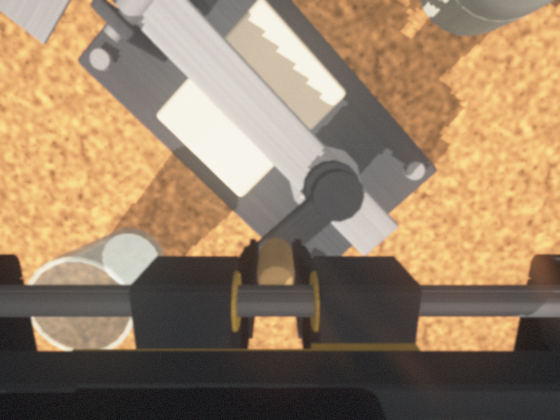

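View pics/z11.png

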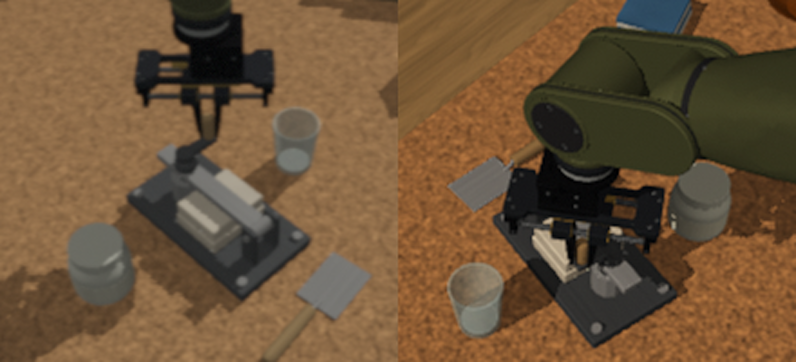

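```bash
python3 -c "
from h import *
s=bot.state();print(s['time'],s['joint_velocities'].round(3),s['finger_gap']);print(ticket.job_done())"
```

```text
25.1167 [-0.001 -0.003  0.     0.001 -0.001 -0.   ] 17.706339633631956
the job is handed in; nothing more can be done
None
```

I finished the job and handed it in at about 25 s of the 72 s allowed; no verdict was reported.

- **Bar:** I pushed it down by the nose until the fingertips stood at 78 mm with a firm push back. It was still lying flat in the last scene and side pictures.
- **Drop:** I turned the crank backward about 1.5 rad with the fingers loose around the knob. The knob's middle then fell from about 143 mm to 135 mm, and its top stood at about 155 mm, so the bolt was sunk about 7 mm.
- **Forward turn:** I turned it forward about one full turn, changing grip once on the way. The knob's direction came back to where it had been after the drop (about 1.3 rad), and its top ended at about 147 mm. That puts the bolt about 15 mm sunk, inside the 13.2 to 18.8 mm allowed, with the screw angle estimated at about 4.7 rad.
- **Final hold:** The fingers are closed on the knob at 17.7 mm with the grip set to 15 N, and the arm was still.
- **Things round the clamp:** The glass, tub and spatula looked untouched in the final pictures. I did not measure their positions again.

The network's height readings for the knob scattered by 2 to 4 mm, and the last one (125.7 mm) was a little below the 127 mm implied by the knob's top. I therefore relied on the camera depth of the knob's top and the count of turns, which agreed to about 1 mm. I could not read the bar, sink or screw values or the force on the knob directly.

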